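Set the knife gap of a bench film coater with a feeler blade

ROBOT

A 6-joint arm with a two-finger parallel gripper is mounted at the origin on a cart in front of the work surface, level with it; the furniture and walls round the work are solid. World frame = base frame: x ahead of the robot, y to its left, z up, the work surface at z = 0. Lengths are in m, angles in rad, forces in N, time in s.
With the tool pointing down it reaches from about 0.3 to 0.875 m from the base axis. Payload 6.4 kg.
Tool frame: the origin (TCP) lies between the finger pads; the fingertips stand 8 mm ahead of it and the grasp point (between the pads) lies 11 mm behind it (ctrl.finger_overhang is the distance from the TCP to the fingertips, in m); z points along the fingers, y is the line along which they close (so a half turn about z gives the same grasp; the last joint's range is limited). The gripper opens to 85 mm and grips with 20 to 120 N. Pads are 22 mm wide; open, the fingers measure 114 mm over their backs; the gripper's body (76 mm by 85 mm) begins 54 mm behind the grasp point. The pads swing forward as they close: fully open they stand 13 mm farther back than shut.
Start: joints at [-1.393, 0.181, 1.607, -0, 1.354, -0.206], TCP at [0.215, -0.533, 0.239] pointing down, gripper open.
Joint ranges: [-2.99, 2.99], [-0.89, 2.07], [0.3, 2.58], [-1.14, 4.28], [0, 2.63], [-3.12, 3.12]. Speed limits (rad/s): [2.57, 2.57, 3.01, 3.14, 3.14, 3.14].

INTERFACE

Orientations are given as a unit quaternion [w, x, y, z].
In Python, from bench import ctrl, camera gives the robot as it stands.
- The arm moves only by the shell command python3 -m pendant 'ROWS' [OPENING]. ROWS is JSON, a list of rows, each a list of 6 numbers: the shift along the world's x, y, z normalised to -1 to 1, where 1 is 200 mm, then the turn, a rotation vector about the world's x, y, z normalised to -1 to 1, where 1 is pi/2 rad. In form: [[dx, dy, dz, rx, ry, rz], ...]. A call has exactly 10 rows; each row shifts and turns the commanded pose from where the row before left it; what a row does not reach is not made up. A row lasts 1/8 s, in which the tool goes at most 62.5 mm and 10.7 degrees, less where a joint would pass 70% of its speed; a pose out of reach is approached as far as the arm can. A call with a number of a shift or a turn outside -1 to 1 is refused whole. A call with a gripper value outside its range is refused whole. OPENING is the opening, from -1 (shut) to 1 (fully open), set as the call begins (- or left out, the last holds). The fingers move at their own pace and stop on an object; the grip force is fixed at half the most. Time passes only in rows, so rows that do not move let the fingers close, or fill a call up. It gives the time, the measured TCP pose, the force, the opening and the grip force at its end, in the units of the state.
- ctrl.get_obs(): the state, without advancing time (a new reading comes with each control period).
- camera(name): name is "side" or "top" or "wrist"; returns a dict with "color" (480x640x3 uint8, blue, green, red), "fx", "fy", "cx", "cy" (pixels), "xyz" and "rotation" of the camera in the world; the wrist camera has in their place "hand_eye" (4x4, takes a point from camera to tool coordinates, whose origin is the TCP and whose axes are the flange's). Camera axes: x right, y down, z forward; pixel columns grow to the right and rows downward; lengths in m; the calibration is good to about 2 mm. A picture is of the moment at which its call begins: read the wrist's pose just before it. There is no depth.
- ctrl.hand_in(): hands the job in; it is judged then, once.
The state is a dict: "time_s": time; "q": joint angles; "dq": joint speeds; "joint_efforts": joint torques, N m; "eef_pos": TCP position; "eef_rot": TCP orientation; "wrist_force": force on the tool from outside, world axes, zero at the start; "torque": the same for the moment, N m; "opening": opening from 0.0 (shut) to 1.0 (fully open); "grasp_force": force on a finger pad.
Only numpy, scipy, OpenCV 4.12 (cv2) and the standard library are available. Lean on these libraries where they do the work, as an engineer would, in place of code of your own. Each camera call takes 0.05 s, during which the arm holds its last target. There are 200 camera calls.

TASK

Set the knife gap of the bench film coater to the feeler blade. Lay the blade flat on the steel bed and slide it under the raised knife, then push the slide's black thumb tab along the top of the bridge towards the black-knobbed index plunger, from click to click; between clicks nudge or draw the blade a few millimetres by its handle: while it runs free, go one click further, and stop as soon as it clearly drags but still slides (roughly 5 to 12 N to move it, against 1 or 2 N when free). Never force or jam the blade, leave it lying in the gap under the knife with the slide clicked home in its notch, and do not disturb the bottle, dishes, box and tape standing near.

Things in the scene. Friction and masses are not known exactly. Their poses are not given: they have to be found in the camera images.
- coater_bed: Fixed bench film coater: aluminium base 150 x 260 mm with a ground steel bed, 100 mm wide, its top 28 mm above the bench. Origin on the bench under the knife line, on the bed's middle; x across the bed (along the knife, away from the robot), y along the bed. The bed runs from y = -168 to +88 mm; the blade goes in from the -y end along +y. Position and yaw vary.
- coater_bridge: Bridge fixed across the bed, same origin and axes as the bed: cheeks at x = -62 and +62 mm, 44 mm deep in y, cap up to z = 117 mm, plunger arch and knob at x = 60 mm up to z = 163 mm; two cam plates at y = -34 and +34 mm reach down to z = 62 mm. Between the cheeks hangs the knife, 84 mm long with a 3 mm round edge, 10 to 17.5 mm above the bed with the slide at 0 (its setting in the clamp is unknown).
- slide (a joint): Position of the slide bar on top of the bridge, in m, growing along the bridge's +x. A sprung plunger clicks into notches at 0, 10, 20, 30, 40, 50 and 60 mm (about 8 N to leave one, then it snaps on into the next). Each click lowers the knife 2.5 mm; it starts anywhere between notch 0 and 1. The right notch is one of 3 to 6, to be found by the drag.
- slide_tab (a point): Centre of the slide's black ribbed thumb tab: 14 mm along x, 28 mm along y, 34 mm tall (17 mm above and below this point), standing on the slide bar at z = 136 mm. At slide 0 it is at x = -50 mm of the bridge and moves with the slide along +x. Push its -x face to lower the knife, its +x face to raise it.
- feeler: Loose feeler blade, 174 mm long, 0.11 to 0.18 kg: steel blade 24 mm wide, 5 mm thick, 108 mm bare length, with a grey ribbed handle 66 mm long, 22 mm wide, 22 mm tall; both flat on the same underside. Origin under the middle of its length, y towards the tip, z up. It starts flat on the bench at the coater's -y end. The knife is sprung: once it touches the blade each click adds about 7 N of load, and sliding the blade then takes somewhat more than that load.
- feeler_tip (a point): Middle of the blade's tip end, at its underside (87 mm from the feeler's origin along y).
- feeler_handle (a point): Centre of the feeler's handle, 55 mm behind the feeler's origin, 11 mm above its underside; the handle's end face is 32 mm further back.
- ethanol: Bystander: white screw-cap bottle with a red cap, 65 mm across, 150 mm tall; origin at the centre of its underside.
- petri: Bystander: stack of clear round dishes, 90 mm across, 61 mm tall; origin at the centre of its underside.
- film_box: Bystander: long green carton, 60 x 155 x 52 mm; origin at the centre of its underside.
- tape: Bystander: roll of white tape lying flat, 70 mm across, 20 mm tall; origin at the centre of its underside.

How it is judged:
By the outcome, as a careful person would: the job done as asked, in the order asked, and still so for the second after the job is handed in, with the robot touching nothing.
It also fails if it takes over 72 s, if anything falls off the work surface, if the arm or the gripper's body presses on something with over 40 N, if the wrist force passes 120 N, or if a joint passes its speed limit or range.

## Working session

There is one attempt and no reset: what is moved stays moved. The work goes in short steps, Python scripts to look and compute and a shell command to move; the robot and the scene stay as the last step left them, time stands still between calls to the robot, and variables do not carry over. Pictures are saved under pics/ and viewed, at most 10 in all, crops included, and the job is handed in when it is done.

```bash
ls; mkdir -p pics; cat > h.py <<'E'
import numpy as np,cv2
from bench import ctrl,camera
from scipy.spatial.transform import Rotation as R
def ray(c,u,v):
    d=np.array([(u-c["cx"])/c["fx"],(v-c["cy"])/c["fy"],1.0]); return np.array(c["xyz"]),np.array(c["rotation"])@d
def onz(c,u,v,z):
    o,d=ray(c,u,v); return o+d*(z-o[2])/d[2]
def proj(c,p):
    q=np.array(c["rotation"]).T@(np.array(p)-np.array(c["xyz"])); return np.array([c["fx"]*q[0]/q[2]+c["cx"],c["fy"]*q[1]/q[2]+c["cy"]])
def tri(c1,p1,c2,p2):
    o1,d1=ray(c1,*p1);o2,d2=ray(c2,*p2)
    s=np.linalg.lstsq(np.c_[d1,-d2],o2-o1,rcond=None)[0]
    a=o1+s[0]*d1;b=o2+s[1]*d2; return (a+b)/2,np.linalg.norm(a-b)
def wristcam():
    o=ctrl.get_obs(); c=camera("wrist"); T=np.array(c["hand_eye"]); q=o["eef_rot"]
    Rw=R.from_quat([q[1],q[2],q[3],q[0]]).as_matrix()
    c["rotation"]=Rw@T[:3,:3]; c["xyz"]=Rw@T[:3,3]+np.array(o["eef_pos"]); return c
E
python3 - <<'E'
from h import *
for n in("top","side"):
    c=camera(n); cv2.imwrite(f"pics/{n}0.png",c["color"]); print(n,c["fx"],c["cx"],c["cy"],c["xyz"],np.round(c["rotation"],3).tolist())
o=ctrl.get_obs();print(o)
E
```

```text
pics
top 445.04825260104917 318.56622167035385 235.71666636992558 [0.43716284 0.08827125 1.25561907] [0.029, -0.702, 0.711, -0.027]
side 488.79268928059224 322.20799209845353 241.6493196042248 [0.34077024 0.93384086 1.19676518] [0.039, -0.106, 0.939, -0.326]
{'time_s': 0.1, 'q': array([-1.39330749e+00,  1.81502006e-01,  1.60791380e+00,  2.41436788e-05,
        1.35380925e+00, -2.06277796e-01]), 'dq': array([-0.00048165, -0.000755  , -0.00339362, -0.00053265, -0.00173499,
        0.00164055]), 'joint_efforts': array([-2.95635646e-04, -4.45880342e+01, -3.52234447e+01, -3.62508990e-04,
        4.17286850e-03,  9.94440050e-07]), 'eef_pos': array([ 0.21523558, -0.5326675 ,  0.23845161]), 'eef_rot': array([-8.15948154e-04,  9.81646983e-01,  1.90705361e-01,  2.35338161e-05]), 'wrist_force': array([-0.46715568,  0.82832501, -0.466325  ]), 'torque': array([-0.01592287,  0.00354865, -0.00355154]), 'grasp_force': 0.0, 'opening': 1.0006899138316527}
```

View pics/top0.png

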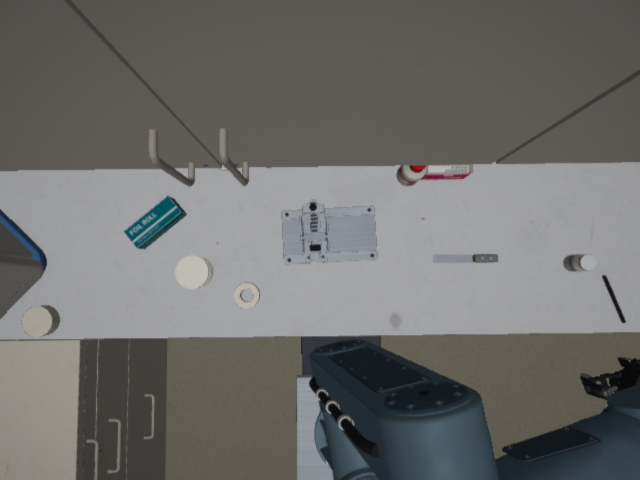

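View pics/side0.png

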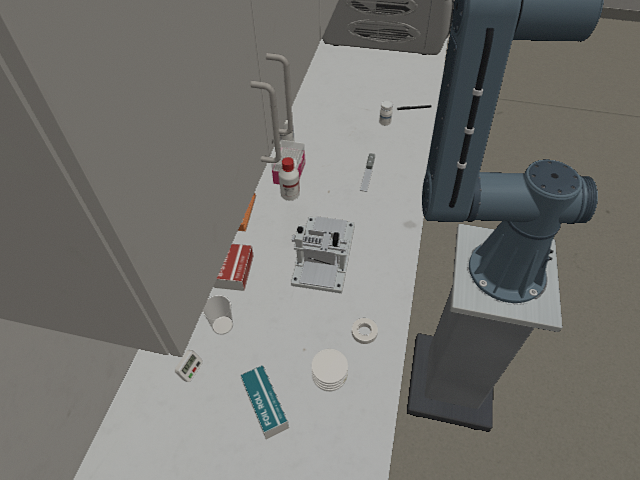

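The top view shows the coater at u 282–377, v 203–263, with the bridge at u≈315, the black tab at about (316,247) and the plunger knob at (313,206). The feeler lies at u 433–498, v 258, with its tip towards the coater. The side view agrees: the bottle is beyond the bench behind the bed, and the tape and dishes are on the +y side.

```bash
python3 - <<'E'
from h import *
c=camera("top"); im=c["color"]
cv2.imwrite("pics/crop1.png",cv2.resize(im[195:275,275:505],None,fx=3.4,fy=3.4,interpolation=cv2.INTER_CUBIC))
g=cv2.cvtColor(im,cv2.COLOR_BGR2GRAY).astype(int)
hsv=cv2.cvtColor(im,cv2.COLOR_BGR2HSV)
# feeler: darker than bench
roi=np.zeros_like(g,np.uint8); roi[245:272,420:510]=1
print(np.median(g[270:275,430:500]),g[258,428:502].tolist())
m=((g<np.median(g[268:275,430:500])-15)&(roi>0)).astype(np.uint8)
cs,_=cv2.findContours(m,0,2); k=max(cs,key=cv2.contourArea); r=cv2.minAreaRect(k); b=cv2.boxPoints(r); print(r,b.tolist())
for p in b: print(onz(c,*p,0.005))
for nm,p,z in(("tab",(316,247),.153),("knob",(313,206),.163),("holes c",(287,213),.0),("",(372,210),.0),("",(374,256),.0),("",(289,260),.0),("bottle",(417,169),.15)): print(nm,onz(c,*p,z))
E
```

```text
163.0 [163, 163, 163, 163, 161, 142, 147, 140, 138, 137, 136, 138, 138, 138, 138, 138, 137, 138, 138, 137, 137, 137, 138, 136, 138, 136, 137, 137, 137, 137, 136, 136, 135, 136, 136, 136, 135, 136, 136, 136, 136, 137, 136, 134, 106, 55, 49, 81, 94, 94, 94, 95, 98, 111, 129, 116, 99, 94, 94, 94, 94, 101, 128, 132, 109, 95, 93, 94, 93, 100, 154, 162, 163, 162]
((465.5, 257.5), (8.999998092651367, 64.99998474121094), 90.0) [[433.0, 253.0], [498.0, 253.0], [498.0, 262.0], [433.0, 262.0]]Traceback (most recent call last):
  File "<stdin>", line 11, in <module>
  File "h.py", line 7, in onz
    o,d=ray(c,u,v); return o+d*(z-o[2])/d[2]
        ~~~^^^^^^^
  File "h.py", line 5, in ray
    d=np.array([(u-c["cx"])/c["fx"],(v-c["cy"])/c["fy"],1.0]); return np.array(c["xyz"]),np.array(c["rotation"])@d
                                                                                         ~~~~~~~~~~~~~~~~~~~~~~~^~
ValueError: matmul: Input operand 1 has a mismatch in its core dimension 0, with gufunc signature (n?,k),(k,m?)->(n?,m?) (size 3 is different from 4)
```

View pics/crop1.png

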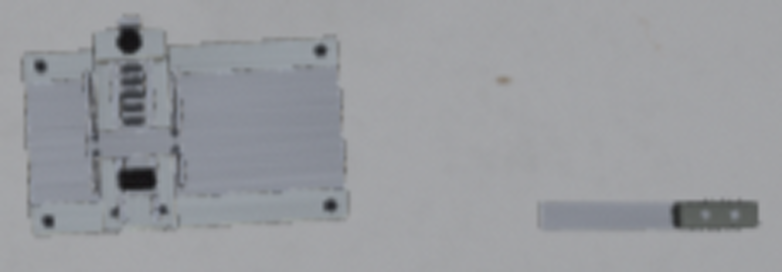

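The crop shows base corners at about (22,52), (338,37), (348,218) and (34,235), the tab at (137,179) and the knob at (128,40). The rotation is given as a quaternion, so I'll fix the helper.

```bash
python3 - <<'E'
s=open("h.py").read()
s=s.replace('np.array(c["rotation"])','rm(c)').replace('def ray','''def rm(c):
    r=np.array(c["rotation"])
    return r if r.ndim==2 else R.from_quat(r[[1,2,3,0]]).as_matrix()
def ray''',1)
open("h.py","w").write(s)
E
python3 - <<'E'
from h import *
c=camera("top")
f=lambda x,y:(x/3.4+275-.35,y/3.4+195-.35)
P=[onz(c,*f(*p),.02)[:2] for p in((22,52),(338,37),(348,218),(34,235))]
print("base",np.round(P,4).tolist(),[np.linalg.norm(P[i]-P[i-1]).round(4) for i in range(4)])
S=[onz(c,*f(*p),.022)[:2] for p in((40,67),(320,50),(331,205),(48,221))]
print("screws",np.round(S,4).tolist(),np.mean(S,0))
ctr=np.mean(P,0); d=(P[0]-P[1])+(P[3]-P[2]); d/=np.linalg.norm(d); print("ctr",ctr,"yaw",np.arctan2(-d[0],d[1]))
yaw=np.arctan2(-d[0],d[1]); print("origin",ctr+.04*d)
print("tab top",onz(c,*f(137,179),.153),"knob",onz(c,*f(128,40),.163))
print("bottle cap",onz(c,417,169,.15))
for p in((538,203),(538,230)): print("tip",onz(c,*f(*p),.005))
for p in((757,201),(757,230)): print("hend",onz(c,*f(*p),.022))
E
```

```text
base [[0.6101, 0.1952], [0.6194, -0.0651], [0.4704, -0.07], [0.4596, 0.1862]] [np.float64(0.1508), np.float64(0.2605), np.float64(0.149), np.float64(0.2564)]
screws [[0.5973, 0.1803], [0.6085, -0.0498], [0.4811, -0.0561], [0.4709, 0.1746]] [0.53943355 0.06222979]
ctr [0.53989847 0.06157966] yaw 0.03875154577838843
origin [0.53834879 0.10154963]
tab top [0.49710466 0.10026176 0.153     ] knob [0.5979812  0.10557147 0.163     ]
bottle cap [ 0.69174937 -0.15916997  0.15      ]
tip [ 0.48132576 -0.22898543  0.005     ]
tip [ 0.45907476 -0.22826388  0.005     ]
hend [ 0.48021711 -0.40285451  0.022     ]
hend [ 0.45665501 -0.40181767  0.022     ]
```

```bash
python3 -m pendant '[[0.158,0.101,-0.087,0,0,0.0936],[0.158,0.101,-0.087,0,0,0.0936],[0.158,0.101,-0.087,0,0,0.0936],[0.158,0.101,-0.087,0,0,0.0936],[0.158,0.101,-0.087,0,0,0.0936],[0.158,0.101,-0.087,0,0,0.0936],[0.158,0.101,-0.087,0,0,0.0936],[0.158,0.101,-0.087,0,0,0.0936],[0,0,0,0,0,0],[0,0,0,0,0,0]]' 1
python3 - <<'E'
from h import *
c=wristcam(); cv2.imwrite("pics/w1.png",c["color"]); print(c["xyz"],c["rotation"].round(3).tolist(),c["fx"])
print(proj(c,(.4687,-.3703,.022)))
E
```

```text
time_s: 1.45
eef_pos: [0.4679, -0.3718, 0.1001]
eef_rot: [-0.0, 0.711, 0.703, -0.0]
wrist_force: [-0.1, 0.4, 0.2]
opening: 1.002
grasp_force: 0.0
[ 0.46897638 -0.2934123   0.23418491] [[1.0, -0.011, -0.005], [-0.011, -0.953, -0.304], [-0.001, 0.304, -0.953]] 333.4297879779675
[315.62134685 247.67353502]
```

View pics/w1.png

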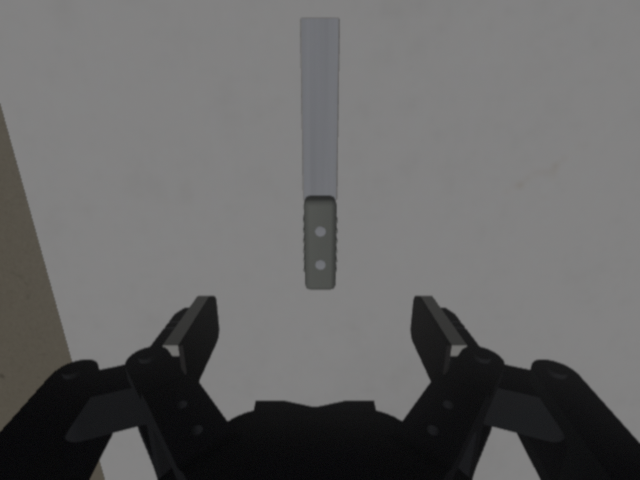

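The wrist view shows the feeler straight ahead: tip at (320,17), handle centre at (320,246), so it sits about 3 mm to +x of my estimate. I'll correct for that and descend.

```bash
python3 -m pendant '[[0.004,0.001,-0.09,0,0,0],[0.004,0.001,-0.09,0,0,0],[0.004,0.001,-0.09,0,0,0],[0.004,0.001,-0.09,0,0,0],[0.001,0.001,-0.045,0,0,0],[0,0,-0.04,0,0,0],[0,0,0,0,0,0],[0,0,0,0,0,0],[0,0,0,0,0,0],[0,0,0,0,0,0]]' 1
python3 -m pendant '[[0,0,0,0,0,0],[0,0,0,0,0,0],[0,0,0,0,0,0],[0,0,0,0,0,0],[0,0,0,0,0,0],[0,0,0,0,0,0],[0,0,0,0,0,0],[0,0,0,0,0,0],[0,0,0,0,0,0],[0,0,0,0,0,0]]' -1
```

```text
time_s: 2.75
eef_pos: [0.4717, -0.3708, 0.0116]
eef_rot: [0.0, 0.711, 0.703, -0.0]
wrist_force: [0.0, -0.3, 0.3]
opening: 1.004
grasp_force: 0.0
time_s: 4.0
eef_pos: [0.4717, -0.3708, 0.0113]
eef_rot: [0.0, 0.711, 0.703, -0.0]
wrist_force: [0.7, -0.2, 3.5]
opening: 0.242
grasp_force: 59.4
```

```bash
python3 -m pendant '[[0,0,0.1,0,0,0],[0,0,0.1,0,0,0.0],[0.054,0.204,0.02,0,0,0.0052],[0.054,0.204,0.02,0,0,0.0052],[0.054,0.204,0.02,0,0,0.0052],[0.054,0.204,0.02,0,0,0.0052],[0.054,0.204,0.02,0,0,0.0052],[0.054,0.204,0.02,0,0,0.0052],[0.051,0.204,0.0,0,0,0.0052],[0,0,0,0,0,0]]' -1
python3 - <<'E'
from h import *
c=wristcam(); cv2.imwrite("pics/w2.png",c["color"]); o=ctrl.get_obs(); print(o["eef_pos"],o["eef_rot"],o["wrist_force"])
for nm,x,y,z in(("bedL",-50,-100,28),("bedR",50,-100,28),("O",0,-60,28)):
    a=.045; print(nm,proj(c,(.5383+(x*np.cos(a)-y*np.sin(a))/1e3,.1015+(x*np.sin(a)+y*np.cos(a))/1e3,z/1e3)))
E
```

```text
time_s: 5.25
eef_pos: [0.5471, -0.0824, 0.0764]
eef_rot: [0.0, 0.689, 0.725, 0.0]
wrist_force: [0.7, 0.0, -1.0]
opening: 0.237
grasp_force: 58.9
[ 0.54696501 -0.08392936  0.07629731] [6.06409449e-04 6.89498955e-01 7.24286410e-01 1.41931814e-04] [ 0.2258071  -0.33144985 -0.62337511]
bedL [217.21970302 116.15937744]
bedR [410.9498426  117.33066237]
O [314.59898234  28.32857214]
```

View pics/w2.png

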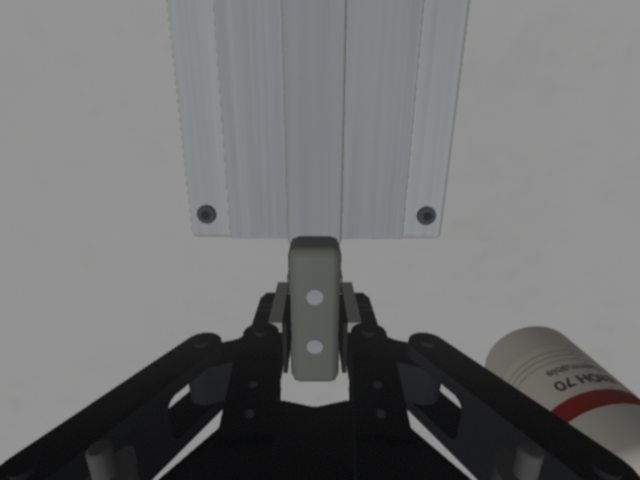

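The wrist view shows the bed edges at row 116 at about u=221 and 414, so the bed is 2 mm further +x than estimated. The blade is parallel to the bed and nearly centred, and the bottle is well clear. I'll lower it onto the bed.

```bash
python3 -m pendant '[[0.004,0,-0.04,0,0,0],[0.004,0,-0.04,0,0,0],[0,0,-0.04,0,0,0],[0,0,-0.03,0,0,0],[0,0,-0.02,0,0,0],[0,0,-0.01,0,0,0],[0,0,-0.003,0,0,0],[0,0,-0.003,0,0,0],[0,0,0,0,0,0],[0,0,0,0,0,0]]' -1
python3 - <<'E'
from h import *
c=camera("side"); p=proj(c,(.54,.06,.06)).astype(int); print(p)
im=c["color"][p[1]-70:p[1]+70,p[0]-90:p[0]+90]; cv2.imwrite("pics/s1.png",cv2.resize(im,None,fx=4,fy=4,interpolation=cv2.INTER_CUBIC))
E
```

```text
time_s: 6.55
eef_pos: [0.5479, -0.0851, 0.0391]
eef_rot: [-0.0, 0.69, 0.724, -0.0]
wrist_force: [-5.9, 0.3, 9.6]
opening: 0.239
grasp_force: 60.5
[324 242]
```

View pics/s1.png

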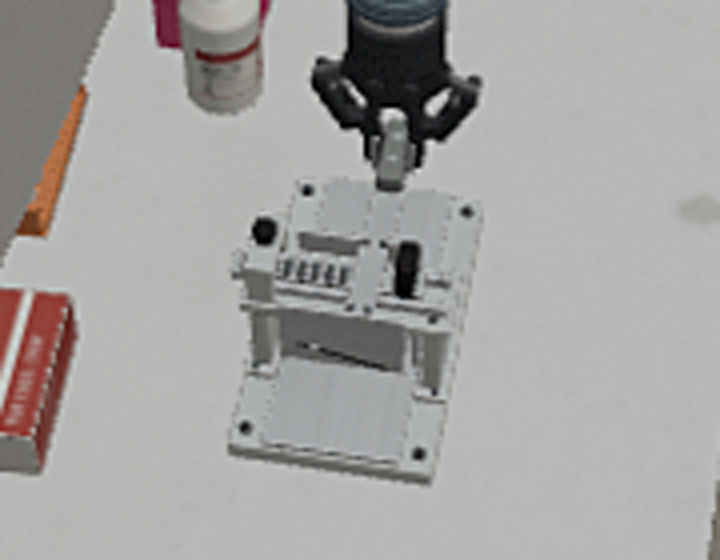

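The side view shows the blade lying on the bed at the -y end, in line with the bed. The gripper is clear of the bridge. I'll ease the load off and slide in slowly, checking force.

```bash
python3 -m pendant '[[0,0,0.003,0,0,0],[-0.0015,0.032,0,0,0,0],[-0.0015,0.032,0,0,0,0],[-0.0015,0.032,0,0,0,0],[-0.0015,0.032,0,0,0,0],[-0.0015,0.032,0,0,0,0],[-0.0015,0.032,0,0,0,0],[-0.0015,0.032,0,0,0,0],[-0.0015,0.01,0,0,0,0],[0,0,0,0,0,0]]' -1
```

```text
time_s: 7.85
eef_pos: [0.5467, -0.038, 0.0393]
eef_rot: [0.001, 0.69, 0.723, 0.0]
wrist_force: [-0.3, -1.4, 6.6]
opening: 0.239
grasp_force: 59.8
```

```bash
python3 -m pendant '[[-0.001,0.02,0.001,0,0,0],[-0.001,0.02,0,0,0,0],[-0.001,0.02,0,0,0,0],[-0.001,0.015,0,0,0,0],[0,0,0,0,0,0],[0,0,0,0,0,0],[0,0,0,0,0,0],[0,0,0,0,0,0],[0,0,0,0,0,0],[0,0,0,0,0,0]]' -1
python3 -m pendant '[[0,0,0,0,0,0],[0,0,0,0,0,0],[0,0,0,0,0,0],[0,0,0,0,0,0],[0,0,0.02,0,0,0],[0,0,0.1,0,0,0],[0,0,0.2,0,0,0],[0,0,0.2,0,0,0],[0,0,0.2,0,0,0],[0,0,0,0,0,0]]' 0.3
```

```text
time_s: 9.1
eef_pos: [0.5456, -0.0229, 0.0393]
eef_rot: [0.001, 0.69, 0.723, 0.0]
wrist_force: [-0.3, -2.6, 5.9]
opening: 0.243
grasp_force: 59.9
time_s: 10.35
eef_pos: [0.5474, -0.0238, 0.187]
eef_rot: [0.003, 0.691, 0.723, 0.002]
wrist_force: [0.0, -0.5, -0.7]
opening: 0.652
grasp_force: 0.0
```

```bash
python3 -m pendant '[[-0.11,0.1525,0,0,0,0],[-0.11,0.1525,0,0,0,0],[-0.1,0.1525,0,0,0,0],[-0.1,0.1525,0,0,0,0],[0,0,0,0,0,0],[0,0,-0.12,0,0,0],[0,0,-0.12,0,0,0],[0,0,0,0,0,0],[0,0,0,0,0,0],[0,0,0,0,0,0]]' -1
python3 - <<'E'
from h import *
c=wristcam(); cv2.imwrite("pics/w3.png",c["color"]); print(ctrl.get_obs()["eef_pos"])
c=camera("top"); im=c["color"][200:275,275:350]; cv2.imwrite("pics/t3.png",cv2.resize(im,None,fx=6,fy=6,interpolation=cv2.INTER_CUBIC))
E
```

```text
time_s: 11.6
eef_pos: [0.4618, 0.0986, 0.1357]
eef_rot: [0.001, 0.691, 0.723, 0.001]
wrist_force: [0.6, 0.6, -0.4]
opening: 0.002
grasp_force: 0.0
[0.46174753 0.09863661 0.13565593]
```

View pics/w3.png

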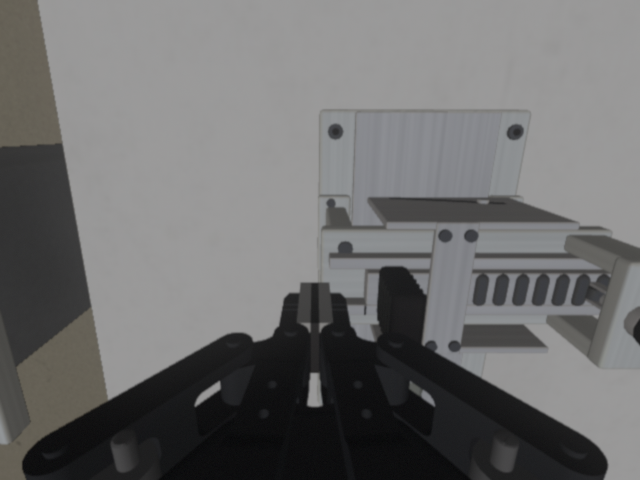

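The wrist view shows the closed fingertips at u≈300–330, v 283, the black tab with its near top edge at u≈378, and six notches at u 481–580 left of the plunger. I'll compute the gap to the tab.

```bash
python3 - <<'E'
from h import *
c=wristcam(); im=cv2.cvtColor(c["color"],cv2.COLOR_BGR2GRAY)
m=((im<45)[255:300,345:450]).astype(np.uint8)
for r in range(255,300,6):
    x=np.where(im[r,345:450]<45)[0]; print(r,(x.min()+345,x.max()+345) if len(x) else None)
O=np.array([.540,.1015]);a=.047;ex=np.array([np.cos(a),np.sin(a)]);ey=np.array([-ex[1],ex[0]])
for p,z in(((378,268),.153),((404,266),.153),((425,290),.153),((320,640),.153)):
    w=onz(c,*p,z); print(p,w,"bridge",(w[:2]-O)@ex,(w[:2]-O)@ey)
t=np.array(ctrl.get_obs()["eef_pos"]); print("tcp bridge",(t[:2]-O)@ex,(t[:2]-O)@ey)
E
```

```text
255 None
261 None
267 None
273 (np.int64(380), np.int64(409))
279 (np.int64(380), np.int64(413))
285 (np.int64(380), np.int64(417))
291 (np.int64(380), np.int64(422))
297 (np.int64(379), np.int64(426))
(378, 268) [0.48445779 0.12770882 0.153     ] bridge -0.05424951214008396 0.028789404886569052
(404, 266) [0.49420404 0.12898108 0.153     ] bridge -0.04445425230190462 0.02960235370834799
(425, 290) [0.50363059 0.1193378  0.153     ] bridge -0.03549117533566972 0.019526831328709467
(320, 640) [ 0.47499161 -0.11495399  0.153     ] bridge -0.07510619144655843 -0.21316068915280334
tcp bridge -0.07858297924340792 0.0009505378891387675
```

```bash
python3 -m pendant '[[0.025,0.001,0,0,0,0],[0.025,0.001,0,0,0,0],[0.025,0.001,0,0,0,0],[0.01,0,0,0,0,0],[0.005,0,0,0,0,0],[0.005,0,0,0,0,0],[0.005,0,0,0,0,0],[0.005,0,0,0,0,0],[0.005,0,0,0,0,0],[0.005,0,0,0,0,0]]' -1
```

```text
time_s: 13.0
eef_pos: [0.4823, 0.0996, 0.1345]
eef_rot: [-0.001, 0.69, 0.723, -0.001]
wrist_force: [-3.8, 0.5, 0.4]
opening: -0.002
grasp_force: 1.9
```

```bash
python3 -m pendant '[[0.005,0,0,0,0,0],[0.005,0,0,0,0,0],[0,0,0,0,0,0],[0,0,0,0,0,0],[0,0,0,0,0,0],[0,0,0,0,0,0],[0,0,0,0,0,0],[0,0,0,0,0,0],[0,0,0,0,0,0],[0,0,0,0,0,0]]' -1
python3 - <<'E'
from h import *
c=wristcam(); im=cv2.cvtColor(c["color"],cv2.COLOR_BGR2GRAY); t=ctrl.get_obs()["eef_pos"]; print(t)
O=np.array([.540,.1015]);a=.047;ex=np.array([np.cos(a),np.sin(a)]);ey=np.array([-ex[1],ex[0]])
for r in range(267,300,4):
    x=np.where(im[r,335:450]<45)[0]+335
    if len(x):
        L=onz(c,x.min(),r,.119);Rr=onz(c,x.max()+1,r,.119); print(r,x.min(),x.max(),((L[:2]-O)@ex).round(4),((Rr[:2]-O)@ex).round(4),((L[:2]-O)@ey).round(4))
cv2.imwrite("pics/w4.png",c["color"])
E
```

```text
time_s: 14.25
eef_pos: [0.4859, 0.0994, 0.1347]
eef_rot: [-0.0, 0.691, 0.723, 0.0]
wrist_force: [0.6, 0.2, 0.3]
opening: -0.002
grasp_force: 0.0
[0.48591467 0.09944612 0.13468154]
271 352 378 -0.0357 -0.0225 0.0125
275 351 379 -0.0361 -0.0219 0.0103
279 351 382 -0.036 -0.0203 0.0082
283 351 384 -0.0359 -0.0191 0.006
287 351 386 -0.0359 -0.018 0.0038
291 351 388 -0.0358 -0.0169 0.0016
295 335 390 -0.0437 -0.0157 -0.0006
299 335 391 -0.0437 -0.0151 -0.0028
```

The slide now reads about 20 mm, which is notch 2: the tab face moved from −48 to −36 mm. I'll test the blade here for a free baseline.

```bash
python3 -m pendant '[[-0.01,0,0.2,0,0,0],[0,-0.22,0.02,0,0,0],[0.104,-0.28,0,0,0,0],[0.104,-0.28,-0.02,0,0,0],[0.104,-0.11,-0.22,0,0,0],[0,0,-0.22,0,0,0],[0,0,-0.22,0,0,0],[0,0,0,0,0,0],[0,0,0,0,0,0],[0,0,0,0,0,0]]' -1
python3 - <<'E'
from h import *
c=wristcam(); cv2.imwrite("pics/w5.png",c["color"]); t=ctrl.get_obs()["eef_pos"]; print(t)
O=np.array([.540,.1015]);a=.047;ex=np.array([np.cos(a),np.sin(a)]);ey=np.array([-ex[1],ex[0]]);print((t[:2]-O)@ex,(t[:2]-O)@ey)
E
```

```text
time_s: 15.55
eef_pos: [0.5481, -0.0791, 0.0452]
eef_rot: [0.002, 0.69, 0.723, 0.001]
wrist_force: [0.5, 0.2, 0.9]
opening: -0.002
grasp_force: 0.0
[ 0.54797382 -0.07902643  0.04499689]
-0.0005165996309146959 -0.1807017071561312
```

View pics/w5.png

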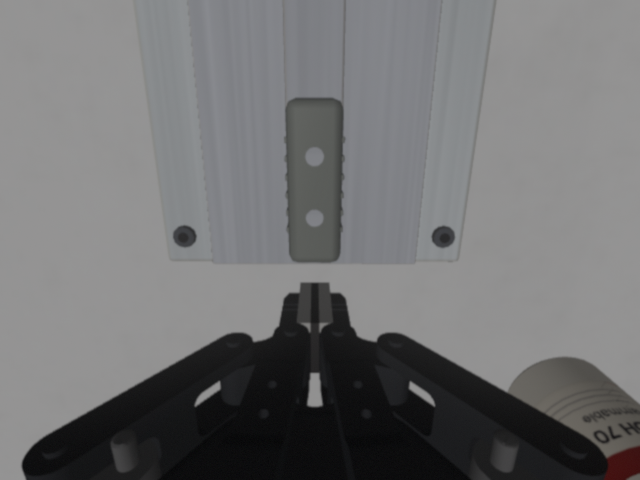

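The wrist view shows the handle lying straight on the bed with its end edge at v=262. The fingertips are at v=283, u=315, centred behind it with a gap of about 8 mm. I'll nudge.

```bash
python3 -m pendant '[[0,0,-0.015,0,0,0],[0,0.03,0,0,0,0],[0,0.01,0,0,0,0],[0,0.006,0,0,0,0],[0,0.006,0,0,0,0],[0,0.006,0,0,0,0],[0,0.006,0,0,0,0],[0,0.006,0,0,0,0],[0,0.006,0,0,0,0],[0,0.006,0,0,0,0]]' -1
python3 - <<'E'
from h import *
c=wristcam(); im=cv2.cvtColor(c["color"],cv2.COLOR_BGR2GRAY);print(im[230:300:3,305].tolist(), ctrl.get_obs()["eef_pos"],ctrl.get_obs()["wrist_force"])
E
```

```text
time_s: 16.85
eef_pos: [0.5463, -0.0621, 0.0396]
eef_rot: [-0.0, 0.691, 0.723, -0.0]
wrist_force: [-0.7, -1.0, 0.6]
opening: -0.0
grasp_force: 0.3
[93, 93, 94, 93, 93, 92, 92, 92, 92, 92, 92, 92, 91, 91, 91, 92, 91, 91, 91, 91, 85, 70, 62, 61] [ 0.54632116 -0.06196689  0.0396823 ] [-0.93497653  0.12359105 -0.71789652]
```

The blade runs free at notch 2, with about 1 N while in contact. I'm returning to the tab for the next click.

```bash
python3 -m pendant '[[0,-0.03,0.1,0,0,0],[0,0,0.25,0,0,0],[0,0.1,0.25,0,0,0],[-0.12,0.25,0.07,0,0,0],[-0.12,0.25,0,0,0,0],[-0.1,0.25,0,0,0,0],[0,0,-0.1,0,0,0],[0,0,-0.09,0,0,0],[0,0,0,0,0,0],[0,0,0,0,0,0]]' -1
```

```text
time_s: 18.15
eef_pos: [0.4787, 0.1018, 0.1363]
eef_rot: [0.0, 0.691, 0.723, 0.0]
wrist_force: [-0.4, -1.0, 0.0]
opening: -0.002
grasp_force: 0.0
```

```bash
cat > tab.py <<'E'
from h import *
c=wristcam(); im=cv2.cvtColor(c["color"],cv2.COLOR_BGR2GRAY); o=ctrl.get_obs(); print(o["eef_pos"],o["wrist_force"])
O=np.array([.540,.1015]);a=.047;ex=np.array([np.cos(a),np.sin(a)]);ey=np.array([-ex[1],ex[0]])
for r in range(263,290,4):
    x=np.where(im[r,338:450]<45)[0]+338
    if len(x):
        L=onz(c,x.min(),r,.119);Rr=onz(c,x.max()+1,r,.119); print(r,x.min(),x.max(),"tab mid",(((L+Rr)[:2]/2-O)@ex).round(4),"slide",(((L+Rr)[:2]/2-O)@ex+.050).round(4),((L[:2]-O)@ey).round(4))
E
python3 -m pendant '[[0.025,-0.006,0,0,0,0],[0.02,-0.005,0,0,0,0],[0.01,0,0,0,0,0],[0.01,0,0,0,0,0],[0.01,0,0,0,0,0],[0.005,0,0,0,0,0],[0.005,0,0,0,0,0],[0.004,0,0,0,0,0],[0,0,0,0,0,0],[0,0,0,0,0,0]]' -1
python3 tab.py
```

```text
time_s: 19.4
eef_pos: [0.4962, 0.0997, 0.1357]
eef_rot: [0.0, 0.691, 0.723, 0.0]
wrist_force: [0.2, -0.7, -0.2]
opening: 0.003
grasp_force: 0.0
[0.49613265 0.09962523 0.13566978] [-0.11277465  0.39695747 -0.65105925]
267 354 373 tab mid -0.0195 slide 0.0305 0.0139
271 351 378 tab mid -0.0189 slide 0.0311 0.0118
275 351 381 tab mid -0.0181 slide 0.0319 0.0096
279 350 382 tab mid -0.018 slide 0.032 0.0075
283 350 384 tab mid -0.0174 slide 0.0326 0.0053
287 350 385 tab mid -0.017 slide 0.033 0.0031
```

Notch 3 is confirmed. Testing the blade.

```bash
python3 -m pendant '[[-0.01,0,0.2,0,0,0],[0,-0.22,0.02,0,0,0],[0.09,-0.28,0,0,0,0],[0.09,-0.28,-0.02,0,0,0],[0.085,-0.08,-0.22,0,0,0],[0,0,-0.22,0,0,0],[0,0,-0.22,0,0,0],[0,0,-0.01,0,0,0],[0,0,0,0,0,0],[0,0,0,0,0,0]]' -1
python3 -m pendant '[[0,0.015,0,0,0,0],[0,0.01,0,0,0,0],[0,0.005,0,0,0,0],[0,0.005,0,0,0,0],[0,0.005,0,0,0,0],[0,0.005,0,0,0,0],[0,0.005,0,0,0,0],[0,0.005,0,0,0,0],[0,0.005,0,0,0,0],[0,0.005,0,0,0,0]]' -1
python3 - <<'E'
from h import *
c=wristcam(); im=cv2.cvtColor(c["color"],cv2.COLOR_BGR2GRAY);print(im[230:300:3,305].tolist(), ctrl.get_obs()["eef_pos"],ctrl.get_obs()["wrist_force"])
E
```

```text
time_s: 20.7
eef_pos: [0.5488, -0.0728, 0.044]
eef_rot: [0.002, 0.69, 0.723, 0.001]
wrist_force: [0.5, -0.6, 0.5]
opening: -0.001
grasp_force: 0.0
time_s: 21.95
eef_pos: [0.5471, -0.0594, 0.0417]
eef_rot: [0.0, 0.691, 0.723, -0.0]
wrist_force: [0.3, -0.5, -1.0]
opening: 0.002
grasp_force: 0.3
[92, 93, 91, 93, 93, 93, 94, 92, 92, 91, 92, 91, 91, 91, 91, 91, 92, 91, 91, 87, 75, 62, 61, 61] [ 0.54710365 -0.05924947  0.04166068] [ 0.05612313 -0.42438803 -0.87933436]
```

The blade is free at notch 3: it moved about 3 mm at under 1 N. Next, click 4.

```bash
python3 -m pendant '[[0,-0.03,0.1,0,0,0],[0,0,0.25,0,0,0],[0,0.1,0.25,0,0,0],[-0.1,0.25,0.07,0,0,0],[-0.1,0.24,0,0,0,0],[-0.09,0.24,0,0,0,0],[0,0,-0.1,0,0,0],[0,0,-0.1,0,0,0],[0,0,0,0,0,0],[0,0,0,0,0,0]]' -1
python3 -m pendant '[[0.025,-0.003,0,0,0,0],[0.02,-0.003,0,0,0,0],[0.01,0,0,0,0,0],[0.01,0,0,0,0,0],[0.01,0,0,0,0,0],[0.005,0,0,0,0,0],[0.005,0,0,0,0,0],[0.003,0,0,0,0,0],[0,0,0,0,0,0],[0,0,0,0,0,0]]' -1
python3 tab.py
```

```text
time_s: 23.25
eef_pos: [0.4895, 0.1005, 0.1363]
eef_rot: [0.0, 0.691, 0.723, 0.0]
wrist_force: [0.7, -0.1, 0.7]
opening: -0.001
grasp_force: 0.0
time_s: 24.5
eef_pos: [0.5067, 0.0994, 0.1357]
eef_rot: [0.0, 0.691, 0.723, -0.0]
wrist_force: [-0.9, -0.4, -0.3]
opening: -0.001
grasp_force: 0.0
[0.50674121 0.09943547 0.1356825 ] [0.74777921 0.13809977 0.38389291]
267 351 374 tab mid -0.0095 slide 0.0405 0.0132
271 349 376 tab mid -0.0094 slide 0.0406 0.0111
275 349 379 tab mid -0.0085 slide 0.0415 0.0089
279 349 381 tab mid -0.008 slide 0.042 0.0067
283 349 383 tab mid -0.0074 slide 0.0426 0.0046
287 348 385 tab mid -0.007 slide 0.043 0.0024
```

Notch 4 reached. Testing.

```bash
python3 -m pendant '[[-0.01,0,0.2,0,0,0],[0,-0.22,0.02,0,0,0],[0.075,-0.28,0,0,0,0],[0.075,-0.28,-0.02,0,0,0],[0.063,-0.065,-0.22,0,0,0],[0,0,-0.22,0,0,0],[0,0,-0.22,0,0,0],[0,0,-0.01,0,0,0],[0,0,0,0,0,0],[0,0,0,0,0,0]]' -1
python3 -m pendant '[[0,0.015,0,0,0,0],[0,0.01,0,0,0,0],[0,0.005,0,0,0,0],[0,0.005,0,0,0,0],[0,0.005,0,0,0,0],[0,0.005,0,0,0,0],[0,0.005,0,0,0,0],[0,0.005,0,0,0,0],[0,0.005,0,0,0,0],[0,0.005,0,0,0,0]]' -1
python3 - <<'E'
from h import *
c=wristcam(); im=cv2.cvtColor(c["color"],cv2.COLOR_BGR2GRAY);print(im[230:300:3,305].tolist(), ctrl.get_obs()["eef_pos"],ctrl.get_obs()["wrist_force"])
E
```

```text
time_s: 25.8
eef_pos: [0.549, -0.07, 0.044]
eef_rot: [0.002, 0.69, 0.723, 0.001]
wrist_force: [-0.5, 0.3, 0.1]
opening: 0.0
grasp_force: 0.0
time_s: 27.05
eef_pos: [0.5481, -0.0584, 0.0421]
eef_rot: [0.002, 0.69, 0.723, -0.001]
wrist_force: [0.3, -8.1, -1.4]
opening: 0.001
grasp_force: 4.3
[93, 93, 93, 92, 92, 94, 103, 97, 92, 91, 91, 91, 91, 91, 91, 91, 91, 91, 91, 87, 76, 62, 63, 61] [ 0.54805784 -0.05828764  0.04212171] [ 0.03905137 -7.88657332 -1.44123201]
```

Now −8 N. I need to see whether it slides at that force or is stuck, so I'll push on a few more millimetres.

```bash
python3 -m pendant '[[0,0.005,0,0,0,0],[0,0.005,0,0,0,0],[0,0.005,0,0,0,0],[0,0.005,0,0,0,0],[0,0,0,0,0,0],[0,0,0,0,0,0],[0,0,0,0,0,0],[0,0,0,0,0,0],[0,0.004,0,0,0,0],[0,0.004,0,0,0,0]]' -1
python3 - <<'E'
from h import *
o=ctrl.get_obs();print(o["eef_pos"],o["wrist_force"])
c=camera("side"); p=proj(c,(.54,.06,.06)).astype(int)
im=c["color"][p[1]-70:p[1]+70,p[0]-90:p[0]+90]; cv2.imwrite("pics/s2.png",cv2.resize(im,None,fx=4,fy=4,interpolation=cv2.INTER_CUBIC))
E
```

```text
time_s: 28.35
eef_pos: [0.5481, -0.053, 0.0421]
eef_rot: [0.002, 0.691, 0.723, -0.001]
wrist_force: [-0.1, -9.1, -1.2]
opening: 0.001
grasp_force: 4.3
[ 0.54807193 -0.05297695  0.04212584] [-0.11818122 -9.06578581 -1.22228937]
```

View pics/s2.png

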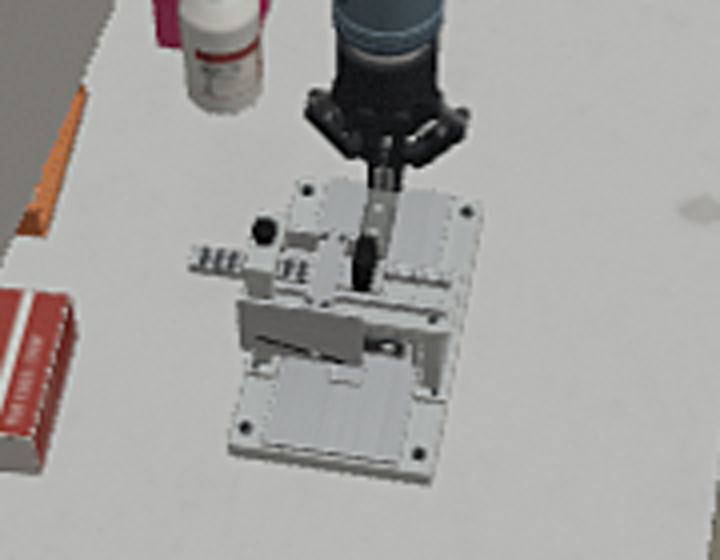

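It slides steadily: 5.4 mm of travel at 8–9 N, so the drag is right at notch 4. The side view shows the blade tip emerging beneath the knife at about (345,375), and the bottle is undisturbed. I'll back off, retreat and check.

```bash
python3 -m pendant '[[0,-0.03,0,0,0,0],[0,-0.06,0,0,0,0],[0,-0.04,0.1,0,0,0],[0,-0.05,0.2,0,0,0],[0,-0.1,0.2,0,0,0],[0,-0.1,0.2,0,0,0],[0,0,0.1,0,0,0],[0,0,0,0,0,0],[0,0,0,0,0,0],[0,0,0,0,0,0]]' -1
python3 - <<'E'
from h import *
c=camera("top"); im=c["color"];hsv=cv2.cvtColor(im,cv2.COLOR_BGR2HSV)
cv2.imwrite("pics/t5.png",cv2.resize(im[160:290,180:440],None,fx=3,fy=3,interpolation=cv2.INTER_CUBIC))
E
```

```text
time_s: 29.65
eef_pos: [0.5465, -0.1264, 0.2]
eef_rot: [-0.001, 0.69, 0.723, -0.0]
wrist_force: [-0.1, -0.3, -0.6]
opening: -0.001
grasp_force: 0.0
```

View pics/t5.png

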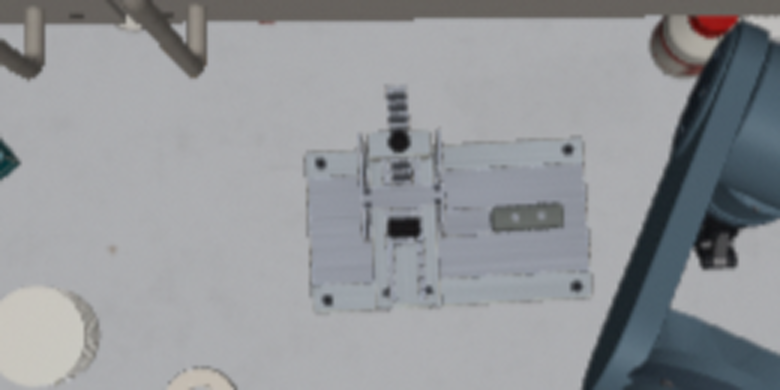

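The top view shows the blade in line under the bridge with its handle at (527,217). The tab is at (404,227), 72 mm from the knob, which fits notch 4, and nothing nearby has moved.

```bash
python3 -c "
from bench import ctrl
print(ctrl.hand_in())"
```

```text
the job is handed in; nothing more can be done
None
```

The knife gap is set at notch 4: the blade ran free at notches 2 and 3 (about 1 N or less), slides with a steady 8–9 N drag at notch 4, and lies in the gap under the knife; one first push carried the slide from its start to notch 2, so notch 1 was not tested, and the job was handed in at about 30 s of the allowed 72.

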